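# Hang the trimming hammer in its spring-catch ring

## Task

The small trimming hammer has been left standing in the wooden block. Hang it back in its ring holder: guide it handle first down through the ring, then press it past the spring catch until the head sits fully home on the ring, and let go. Do not drop it in or force it: never press the hammer against the holder with more than about 25 N. Leave the jar, the vial and the petri dish where they stand.

Things in the scene. Friction and masses are not known exactly. Their poses are not given: they have to be found in the camera images.
- hammer: small trimming hammer, 140 mm long, about 0.24 kg, at the start standing head-up in the wooden block. Origin: centre of the butt (free end of the round wooden handle); z runs up the handle to the head, x along the head (striking face +x, wedge peen -x), y through its flat cheeks.
- hammer_grip (a point): centre of the steel head, 129 mm up from the butt. The head is 22 mm high, 65 mm long; its flat cheeks are 22 mm apart over the middle 36 mm: grip across them (along hammer y) from above, fingertips a few mm above the head's underside, since the ring comes up against that underside.
- hammer_butt (a point): centre of the handle's lower end. The butt is 18.6 mm across from 3 to 12 mm up, bevelled to 15.2 mm at the very end; above it the waist is 15 mm.
- hammer_neck (a point): on the handle's axis at the head's underside, 118 mm up from the butt: this face must rest on the ring. Just under it a 12 mm neck, 14.5 mm long, then a brass ferrule 20 mm across that slopes in and out (14.5 to 28 mm below this face, widest at 19.5 to 24).
- block: wooden block 100 x 60 x 55 mm, fixed. Origin: centre of its underside, x along its length. The hammer stands in its 23 mm hole, 45 mm deep, at x = -20 mm; two narrower holes are empty.
- stand: ring holder, fixed. Grey foot 130 x 80 x 12 mm, origin at the centre of its underside; a 12 mm post, 156 mm high, at x = +50 mm; a boss head on it holds a rod with a flat steel ring (48 mm outside, 10 mm thick, upright bore of 23 mm with a 1.5 mm bevel). The ring stands firm under ordinary forces.
- ring_place (a point): fixed point of the stand where the centre of the ring's top face is meant to be: 95 mm before the post (x = -45 mm), 145 mm up. The height is true; in plan the ring was clamped by hand and may lie up to 8 mm off along the stand's x and 8 mm along its y. That is not measured: look, or feel for the bore with the butt.
- catch_place (a point): spring catch, 14 mm below ring_place: two sprung rollers of 8 mm, 16 mm apart across the stand's y, which move with the ring. Pressing the butt between them takes about 4 to 10 N, the ferrule about 8 to 15 N; else the hammer slides freely. Short of the last push the head stands about 15 mm too high; after it the hammer settles home.
- jar: bystander: small glass jar with a white lid, 34 mm across, 50 mm high, origin at its underside
- vial: bystander: slim vial with a black lid, 22 mm across, 50 mm high, origin at its underside
- petri: bystander: clear petri dish with chips, 65 mm across, 16 mm high, origin at its underside
Things that resemble listed ones, but are neither listed nor needed, are in the scene too. Leave any orange look-alike of the hammer alone.

How it is judged:
On the way, in this order (a step that is already met when the one before it is completed fails the run):
1. the hammer is lifted clear of the block (z of hammer_butt in the frame of block above 0.06 m), for 0.1 s.
2. the handle is down through the ring (z of hammer_butt in the frame of ring_place below -0.03 m and horizontal distance between hammer_butt and ring_place below 0.02 m and angle between hammer's own z axis and vertical below 0.2 rad), for 0.1 s.
At the end, for the whole second after the job is handed in: the hammer hangs at rest in the ring, upright within 0.1 rad, the underside of its head within 3 mm of the ring's top in height and within 16 mm of ring_place in plan, released (z of hammer_neck in the frame of ring_place between -0.003 and 0.003 m and horizontal distance between hammer_neck and ring_place below 0.016 m and angle between hammer's own z axis and vertical below 0.1 rad and contact force between hammer and stand above 0.3 N and linear speed of hammer below 0.02 m/s); the robot touches nothing.
It fails at once if the hammer is pressed or knocked against the holder with more than 28 N (contact force between hammer and stand above 28 N).
It fails at once if the hammer is let fall (faster than 0.5 m/s, out of the fingers) (contact force between hammer and the fingers below 0.1 N and linear speed of hammer above 0.5 m/s).
It fails at once if the jar is moved more than 15 mm (distance of jar from where it was at the start of the episode above 0.015 m).
It fails at once if the vial is moved more than 15 mm (distance of vial from where it was at the start of the episode above 0.015 m).
It fails at once if the petri dish is moved more than 15 mm (distance of petri from where it was at the start of the episode above 0.015 m).
It also fails if it takes over 72 s, if anything falls off the work surface, if the arm or the gripper's body presses on something with over 40 N, if the wrist force passes 120 N, or if a joint passes its speed limit or range.

## Robot

A 6-joint arm with a two-finger parallel gripper is mounted at the origin on a cart in front of the work surface, level with it; the furniture and walls round the work are solid. World frame = base frame: x ahead of the robot, y to its left, z up, the work surface at z = 0. Lengths are in m, angles in rad, forces in N, time in s.
With the tool pointing down it reaches from about 0.375 to 0.825 m from the base axis. Payload 5.5 kg.
Tool frame: the origin (TCP) lies on the centre line of the jaws, within the pads' length; the fingertips stand 25 mm ahead of it and the grasp point (between the pads) lies 6 mm ahead of it; x points along the fingers, y is the direction in which the jaws open and shut, and the axes are right-handed (so a half turn about x gives the same grasp; the last joint's range is limited). The gripper opens to 85 mm and grips with 20 to 120 N. Pads are 22 mm wide; open, the fingers measure 114 mm over their backs; the gripper's body (76 mm by 85 mm) begins 54 mm behind the grasp point. The pads swing forward as they close: fully open they stand 13 mm farther back than shut.
Start: joints at [1.19, 0.314, -0.047, 1.21, 0, 1.571], TCP at [0.223, 0.557, 0.256] pointing down, gripper open.
Joint ranges: [-2.67, 2.67], [-0.69, 1.73], [-1.03, 1.25], [-2.08, 2.16], [-1.42, 1.45], [-3.14, 3.14]. Speed limits (rad/s): [2.39, 2.39, 3.01, 3.14, 3.14, 3.14].

## Interface

Orientations are given as a unit quaternion [x, y, z, w].
In Python, from station import status, vision, manip gives the robot as it stands.
- The arm moves only by the tool send_rows, never from a script. Its argument "commands" is a list of rows, each a list of 2 entries, a list of its own where there are three numbers: the shift along the world's x, y, z as a fraction of full scale, then the turn, a rotation vector about the world's x, y, z as a fraction of full scale. A call has 1 to 5 rows; each row shifts and turns the commanded pose from where the row before left it; what a row does not reach is not made up. Full scale, the value 1, is 75 mm for a shift and 5 degrees for a turn. A row lasts 1/10 s, in which the tool goes at most 50 mm and 8.59 degrees, less where a joint would pass 70% of its speed; a pose out of reach is approached as far as the arm can. A call with a number of a shift or a turn outside -1 to 1 is refused whole. A call with a gripper value outside its range is refused whole. "hand" is the opening, from -1 (shut) to 1 (fully open), so that 0 is half open, set as the call begins (left out, the last holds). The fingers move at their own pace and stop on an object; "force" is the grip in N (left out, the last holds). Time passes only in rows, so rows that do not move let the fingers close. It gives the time, the measured TCP pose, the force and the opening at its end, in the units of the state.
- status.sense(): the state, without advancing time (a new reading comes with each control period).
- vision.get_image(name): name is "scene" or "side" or "wrist"; returns the picture (400x640x3 uint8, red, green, blue); there is no depth.
- vision.camera_model(name): a dict with "fx", "fy", "cx", "cy" (pixels), "rvec" (rotation vector, rad) and "tvec" (3), from world to camera coordinates, as OpenCV has them; the wrist camera has in their place "T_tool_cam" (4x4, takes a point from camera to tool coordinates, whose origin is the TCP and whose axes are the tool frame's). Camera axes: x right, y down, z forward; pixel columns grow to the right and rows downward; lengths in m; the calibration is good to about 2 mm. The wrist camera is an equidistant fisheye: a pixel r from the principal point sees the ray r / f radians off the axis. A picture is of the moment at which its call begins: read the wrist's pose just before it. camera_model takes no time and is no camera call.
- manip.sign_off(): hands the job in, once; it reports no verdict.
Trained networks look in the newest picture that a camera, given by its name, has taken for a name from the list of things; names that differ only in an ending like _2 or _b are one class to them, and where a whole thing is asked for, a point or a joint stands for the part that bears it (a point fixed in the world has none). Each returns a list of dicts, best first, with "confidence" (0 to 1); they miss things now and then, are a little off and sometimes report something else, mostly with a low value. They report only what shows in the picture. A call takes as long as a camera call. They do not tell look-alikes from the thing itself.
- vision.find_in(camera, label): "uv" ([column, row] in pixels, amid what is visible of it).
The state is a dict: "clock": time; "qpos": joint angles; "qvel": joint speeds; "joint_efforts": joint torques, N m; "tcp_pos": TCP position; "orientation": TCP orientation; "contact_force": force on the tool from outside, world axes, zero at the start; "moment": the same for the moment, N m; "width": opening from 0.0 (shut) to 1.0 (fully open).
Only numpy, scipy, OpenCV 4.12 (cv2) and the standard library are available. Lean on these libraries where they do the work, as an engineer would, in place of code of your own. Each camera call takes 0.05 s, during which the arm holds its last target.

## Working session

There is one attempt and no reset: what is moved stays moved. The work goes in short steps, Python scripts to look and compute and a tool call to move; the robot and the scene stay as the last step left them, time stands still between calls to the robot, and variables do not carry over. Pictures are saved under pics/ and viewed, and the job is handed in when it is done.

Besides the shell and the picture viewer there is one more tool, called after "Request:" as name(argument=value, ...) on one line, values as JSON. send_rows: Moves the arm, as the interface text tells. Shift numbers are shares of 75 mm and turn numbers shares of 5 degrees, none past 1 either way. Its arguments: {"type":"object","properties":{"commands":{"type":"array","items":{"type":"array"}},"hand":{"type":"number"},"force":{"type":"number"}},"required":["commands"]}

```bash
mkdir -p pics; ls; cat > h.py <<'E'
import numpy as np, cv2
from station import status, vision, manip
def save(im,n): cv2.imwrite('pics/'+n+'.png', cv2.cvtColor(im,cv2.COLOR_RGB2BGR))
E
python3 - <<'E'
from h import *
s=status.sense(); print(s)
for c in ['scene','side','wrist']:
    save(vision.get_image(c),c+'0'); print(c,vision.camera_model(c))
E
```

```text
pics
{'clock': 0.0, 'qpos': array([ 1.19002251e+00,  3.14194583e-01, -4.80648185e-02,  1.21017476e+00,
        2.88510208e-05,  1.57081360e+00]), 'qvel': array([-3.82095458e-04, -4.89315752e-04, -3.55890614e-05, -7.00809180e-04,
       -1.24548751e-03,  1.98044922e-04]), 'joint_efforts': array([ 1.42896028e-03, -5.39584565e+01,  3.39754701e+01,  1.91951293e-02,
       -6.78776928e-05, -1.09354718e-05]), 'tcp_pos': array([0.2227829 , 0.55654933, 0.25545961]), 'orientation': array([ 0.13325135,  0.69444833, -0.13438469,  0.69420915]), 'contact_force': array([0.50057498, 0.23359725, 0.28163116]), 'moment': array([-0.01564619, -0.00874435, -0.01809731]), 'width': 1.0015120350569882}
scene {'fx': 380.3960531962614, 'fy': 380.3960531962614, 'cx': 328.3810269157244, 'cy': 197.11337057261522, 'rvec': array([ 1.01448227, -2.06569979,  1.35734423]), 'tvec': array([0.34672192, 0.26257077, 0.55133768])}
side {'fx': 449.5900595067648, 'fy': 449.5900595067648, 'cx': 323.3803108333207, 'cy': 202.43897655828573, 'rvec': array([ 0.29737239,  2.74709077, -1.30542491]), 'tvec': array([0.4788683 , 0.01122242, 1.07318936])}
wrist {'fx': 309.70691628693146, 'fy': 309.70691628693146, 'cx': 319.3308663449689, 'cy': 203.6163962746872, 'T_tool_cam': array([[-1.61334804e-04, -2.68265797e-01,  9.63344921e-01,
        -1.18135655e-01],
       [ 9.99999980e-01,  7.21607794e-05,  1.87568405e-04,
         9.22539514e-04],
       [-1.19833908e-04,  9.63344931e-01,  2.68265780e-01,
        -6.87826670e-02],
       [ 0.00000000e+00,  0.00000000e+00,  0.00000000e+00,
         1.00000000e+00]])}
```

View pics/scene0.png

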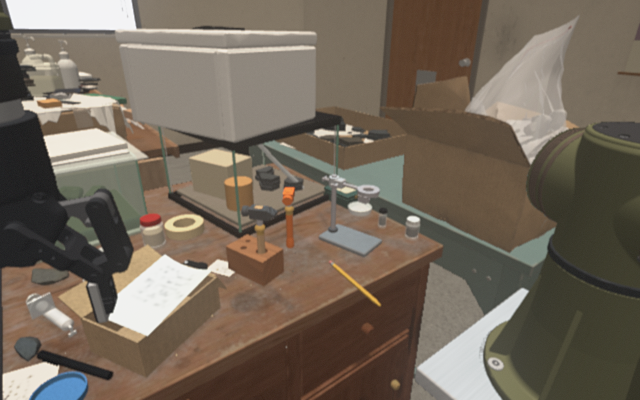

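View pics/side0.png

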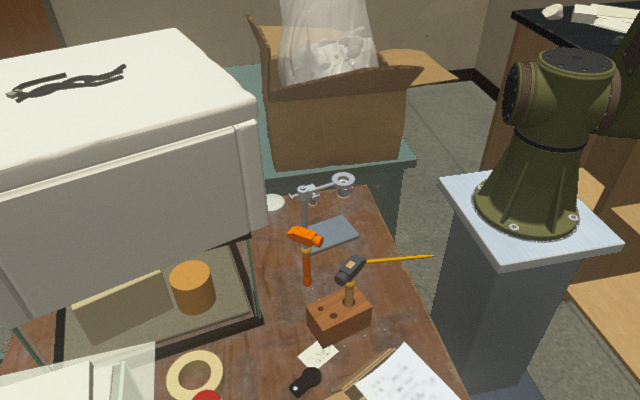

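View pics/wrist0.png

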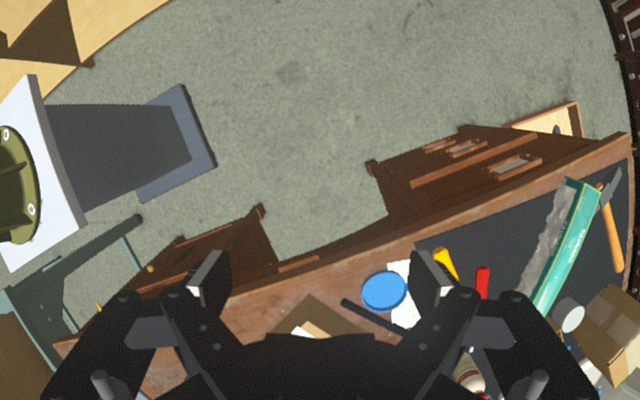

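Hammer (scene ~(262,215), side ~(350,268)) is the grey-headed one in the wooden block. The orange one at scene (290,200), side (305,240) is the look-alike. I'll confirm with enlarged crops.

```bash
python3 - <<'E'
import cv2
a=cv2.imread('pics/scene0.png')[165:285,215:435]; b=cv2.imread('pics/side0.png')[160:350,255:405]
cv2.imwrite('pics/sc1.png',cv2.resize(a,None,fx=3.6,fy=3.6,interpolation=cv2.INTER_CUBIC))
cv2.imwrite('pics/sd1.png',cv2.resize(b,None,fx=3.1,fy=3.1,interpolation=cv2.INTER_CUBIC))
E
python3 - <<'E'
from h import *
for l in ['hammer','hammer_grip','block','stand','ring_place','catch_place','jar','vial','petri','hammer_butt','hammer_neck']:
    for c in ['scene','side']:
        try: print(l,c,[(np.round(d['uv'],1).tolist(),round(d['confidence'],2)) for d in vision.find_in(c,l)])
        except Exception as e: print(l,c,e)
print(status.sense()['clock'])
E
```

```text
hammer scene [([287.8, 211.7], 0.91), ([259.8, 217.3], 0.67)]
hammer side [([304.6, 243.5], 0.95), ([350.9, 272.9], 0.91), ([334.6, 221.2], 0.75)]
hammer_grip scene [([258.1, 217.5], 0.85), ([288.0, 211.9], 0.55)]
hammer_grip side [([349.5, 271.6], 0.96)]
block scene [([252.6, 259.3], 0.98)]
block side [([336.3, 317.2], 0.89)]
stand scene []
stand side [([330.0, 219.7], 0.74)]
ring_place scene [([350.9, 232.6], 0.79)]
ring_place side [([331.9, 218.9], 0.57)]
catch_place scene [([348.2, 234.9], 0.6)]
catch_place side [([332.3, 220.1], 0.81), ([351.0, 272.2], 0.75)]
jar scene [([411.9, 228.1], 0.74)]
jar side [([343.2, 197.3], 0.65)]
vial scene [([380.5, 220.0], 0.43), ([348.3, 231.1], 0.16)]
vial side [([310.7, 203.7], 0.52)]
petri scene [([360.4, 210.6], 0.55)]
petri side [([277.0, 204.6], 0.74), ([331.5, 221.8], 0.45)]
hammer_butt scene [([288.4, 211.2], 0.9), ([262.3, 214.2], 0.64)]
hammer_butt side [([350.7, 273.9], 0.75), ([309.3, 239.4], 0.65)]
hammer_neck scene [([290.0, 213.6], 0.88), ([259.8, 216.1], 0.59)]
hammer_neck side [([306.0, 242.4], 0.85), ([348.0, 276.6], 0.69)]
1.25
```

View pics/sc1.png

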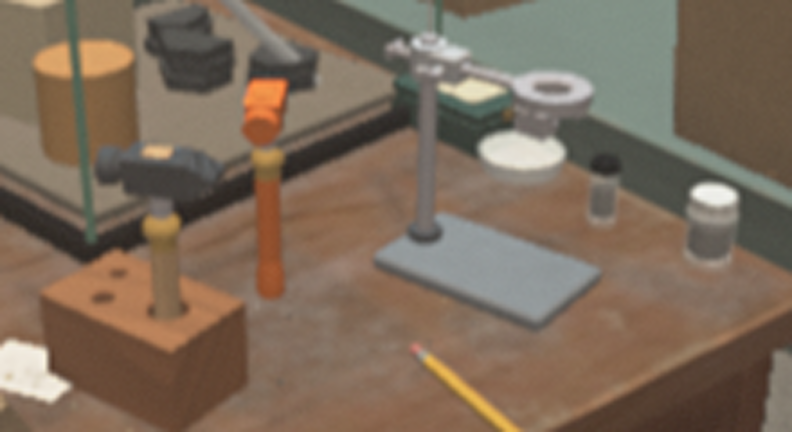

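View pics/sd1.png

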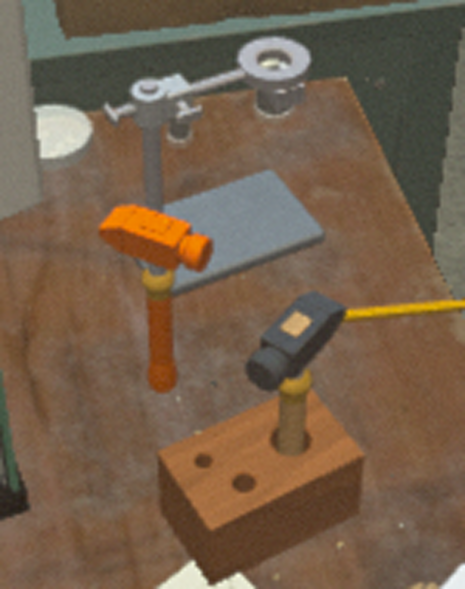

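```bash
cat >> h.py <<'E'
def cam(c):
    m=vision.camera_model(c); K=np.array([[m['fx'],0,m['cx']],[0,m['fy'],m['cy']],[0,0,1]])
    R=cv2.Rodrigues(np.array(m['rvec']))[0]; return K,R,np.array(m['tvec'])
def tri(uv1,uv2,c1='scene',c2='side'):
    P=[]
    for c in (c1,c2):
        K,R,t=cam(c); P.append(K@np.c_[R,t])
    X=cv2.triangulatePoints(P[0],P[1],np.array(uv1,float).reshape(2,1),np.array(uv2,float).reshape(2,1))[:,0]
    X=X[:3]/X[3]
    e=[]
    for p,uv in zip(P,(uv1,uv2)):
        q=p@np.r_[X,1]; e.append(np.linalg.norm(q[:2]/q[2]-uv))
    return X,e
def onz(c,uv,z):
    K,R,t=cam(c); d=R.T@np.linalg.inv(K)@np.array([uv[0],uv[1],1.]); o=-R.T@t
    return o+d*(z-o[2])/d[2]
E
python3 - <<'E'
from h import *
S=lambda x,y:(215+(x+.5)/3.6-.5,165+(y+.5)/3.6-.5)
D=lambda x,y:(255+(x+.5)/3.1-.5,160+(y+.5)/3.1-.5)
prs={'ring':((551,90),(273,60)),'wedge':((158,152),(297,322)),'blk_hole':((168,310),(292,440)),
'hole_far':((119,273),(203,461)),'hole_near':((103,297),(243,482)),
'boss':((428,45),(148,88)),'jarlid':((714,193),None),'viallid':((605,163),None),'petri':((521,150),None),
'face':((107,168),(268,368)),'peen':((214,180),(338,310)),'orangehead':((266,100),(150,232))}
for k,(a,b) in prs.items():
    if b: X,e=tri(S(*a),D(*b)); print(k,X.round(4),np.round(e,2))
for k,a,z in [('jar',(714,193),.05),('vial',(605,163),.05),('petri',(521,150),.016),('ring',(551,90),.145),('wedge',(158,152),.150),('hole',(168,310),.055),('footR',(600,270),.012),('footB',(540,325),.012),('footL',(376,258),.012),('fT',(445,215),.012),('post',(428,230),.012),('bL',(43,292),.055),('bB',(170,355),.055),('bR',(244,303),.055),('bT',(115,255),.055)]:
    print(k,onz('scene',S(*a),z).round(4))
for k,a,z in [('ring',(273,60),.145),('wedge',(297,322),.15),('hole',(292,440),.055),('footT',(273,171),.012),('footR',(323,237),.012),('footB',(175,290),.012),('bL',(160,456),.055),('bB',(209,529),.055),('bR',(362,455),.055),('bT',(312,393),.055)]:
    print(k,'side',onz('side',D(*a),z).round(4))
E
```

```text
ring [ 0.4451 -0.0151  0.1431] [0.37 0.28]
wedge [0.4921 0.2231 0.151 ] [0.43 0.36]
blk_hole [0.492  0.2236 0.0547] [0.23 0.18]
hole_far [0.5442 0.2266 0.0545] [0.09 0.07]
hole_near [0.5257 0.2457 0.0548] [0.26 0.22]
boss [0.533  0.0081 0.1509] [0.77 0.64]
face [0.5122 0.2423 0.1403] [0.95 0.81]
peen [0.4648 0.2074 0.1394] [0.48 0.38]
orangehead [0.5523 0.1188 0.1328] [0.01 0.01]
jar [ 0.4111 -0.1374  0.05  ]
vial [ 0.4864 -0.1123  0.05  ]
petri [ 0.589  -0.1303  0.016 ]
ring [ 0.4409 -0.0103  0.145 ]
wedge [0.4929 0.2232 0.15  ]
hole [0.4912 0.2243 0.055 ]
footR [ 0.4299 -0.0538  0.012 ]
footB [0.4052 0.0224 0.012 ]
footL [0.5288 0.0528 0.012 ]
fT [ 0.5481 -0.0217  0.012 ]
post [0.5382 0.0015 0.012 ]
bL [0.5498 0.2708 0.055 ]
bB [0.4518 0.245  0.055 ]
bR [0.4724 0.1871 0.055 ]
bT [0.5635 0.2193 0.055 ]
ring side [ 0.4456 -0.0135  0.145 ]
wedge side [0.4917 0.2214 0.15  ]
hole side [0.492  0.2234 0.055 ]
footT side [ 0.4326 -0.0537  0.012 ]
footR side [0.4156 0.023  0.012 ]
footB side [0.5273 0.0514 0.012 ]
bL side [0.5672 0.2182 0.055 ]
bB side [0.5504 0.2711 0.055 ]
bR side [0.4563 0.242  0.055 ]
bT side [0.4719 0.1927 0.055 ]
```

```bash
python3 - <<'E'
from h import *
from scipy.spatial.transform import Rotation as R
S=lambda x,y:(215+(x+.5)/3.6-.5,165+(y+.5)/3.6-.5)
print('basecorner',onz('scene',S(90,255),0),onz('scene',S(400,125),0),onz('scene',(172,190),0.01))
print('box corner tri',tri((235,138),(262,107)), onz('side',(262,322),0))
s=status.sense(); M=R.from_quat(s['orientation']).as_matrix(); print(M.round(3))
for c in('scene','side'): print(c, -cam(c)[1].T@cam(c)[2])
E
```

```text
basecorner [0.66331434 0.19096293 0.        ] [ 7.08222584e-01 -1.06838610e-01 -5.55111512e-17] [1.01801674 0.23619973 0.01      ]
box corner tri (array([0.60487549, 0.16786178, 0.34411483]), [np.float64(49.31744239188884), np.float64(47.07222631193134)]) [6.46563431e-01 1.92311500e-01 1.11022302e-16]
[[ 0.     0.372  0.928]
 [-0.     0.928 -0.372]
 [-1.    -0.     0.   ]]
scene [-0.09410407  0.52438197  0.45749394]
side [0.6380496  0.70571925 0.68994873]
```

Request:
send_rows(commands=[[[0.36, -0.44, 0], [0, 0, 1]], [[0.36, -0.44, 0], [0, 0, 1]], [[0.36, -0.44, 0], [0, 0, 1]], [[0.36, -0.44, 0], [0, 0, 1]], [[0.36, -0.44, 0], [0, 0, 1]]])

```text
clock: 1.75
tcp_pos: [0.3588, 0.3907, 0.2564]
orientation: [-0.021, 0.707, 0.021, 0.707]
contact_force: [0.0, 0.3, -0.2]
width: 1.0
```

```bash
python3 - <<'E'
from h import *
s=status.sense(); print(s['tcp_pos'],s['qpos'].round(2))
E
```

```text
[0.3588019  0.39066863 0.25643139] [ 0.83  0.18 -0.22  1.17 -0.    0.77]
```

Request:
send_rows(commands=[[[0.355, -0.447, 0], [0, 0, 1]], [[0.355, -0.447, 0], [0, 0, 1]], [[0.355, -0.447, 0], [0, 0, 1]], [[0.355, -0.447, 0], [0, 0, 1]], [[0.355, -0.447, 0], [0, 0, 1]]])

```text
clock: 2.25
tcp_pos: [0.4921, 0.2229, 0.2566]
orientation: [-0.173, 0.685, 0.173, 0.686]
contact_force: [0.6, 0.8, -1.0]
width: 0.997
```

Request:
send_rows(commands=[[[0, 0, 0], [0, 0, 1]], [[0, 0, 0], [0, 0, 0.7]], [[0, 0, 0], [0, 0, 0]]])

```text
clock: 2.55
tcp_pos: [0.4914, 0.2239, 0.2563]
orientation: [-0.222, 0.671, 0.222, 0.671]
contact_force: [0.6, -0.0, -0.2]
width: 0.998
```

```bash
python3 - <<'E'
from h import *
s=status.sense(); print(s['tcp_pos'],s['orientation'],s['qpos'].round(2))
save(vision.get_image('wrist'),'w1')
save(vision.get_image('side'),'sd2')
E
```

```text
[0.49138878 0.22388215 0.25628942] [-0.22216476  0.67130493  0.22219011  0.67128538] [ 0.43  0.2  -0.19  1.18  0.   -0.21]
```

View pics/w1.png

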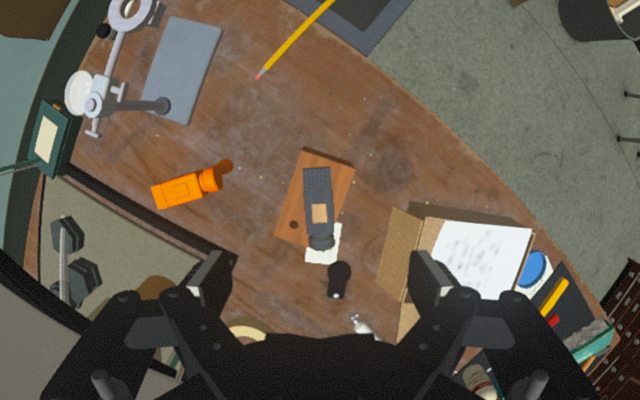

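View pics/sd2.png

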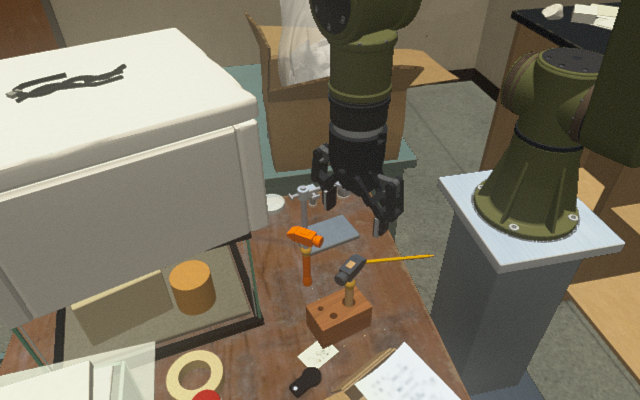

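```bash
cat >> h.py <<'E'
from scipy.spatial.transform import Rotation as Rot
def wray(uv,s):
    m=vision.camera_model('wrist'); x=(uv[0]-m['cx'])/m['fx']; y=(uv[1]-m['cy'])/m['fy']
    r=np.hypot(x,y); d=np.array([np.sin(r)*x/r,np.sin(r)*y/r,np.cos(r)]) if r>0 else np.array([0,0,1.])
    T=np.array(m['T_tool_cam']); M=Rot.from_quat(s['orientation']).as_matrix()
    return s['tcp_pos']+M@T[:3,3], M@T[:3,:3]@d
def won(uv,z,s):
    o,d=wray(uv,s); return o+d*(z-o[2])/d[2]
E
python3 - <<'E'
import cv2
a=cv2.imread('pics/w1.png')
cv2.imwrite('pics/w1a.png',cv2.resize(a[145:275,260:390],None,fx=4.5,fy=4.5,interpolation=cv2.INTER_CUBIC))
cv2.imwrite('pics/w1b.png',cv2.resize(a[0:150,60:230],None,fx=4,fy=4,interpolation=cv2.INTER_CUBIC))
E
```

```text
(no output)
```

View pics/w1a.png

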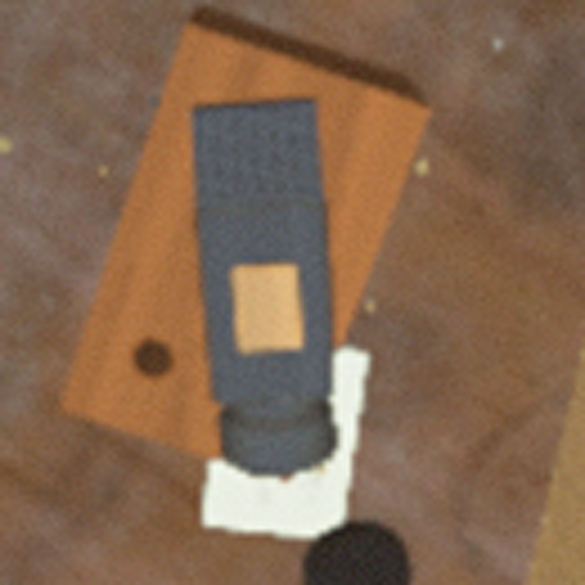

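View pics/w1b.png

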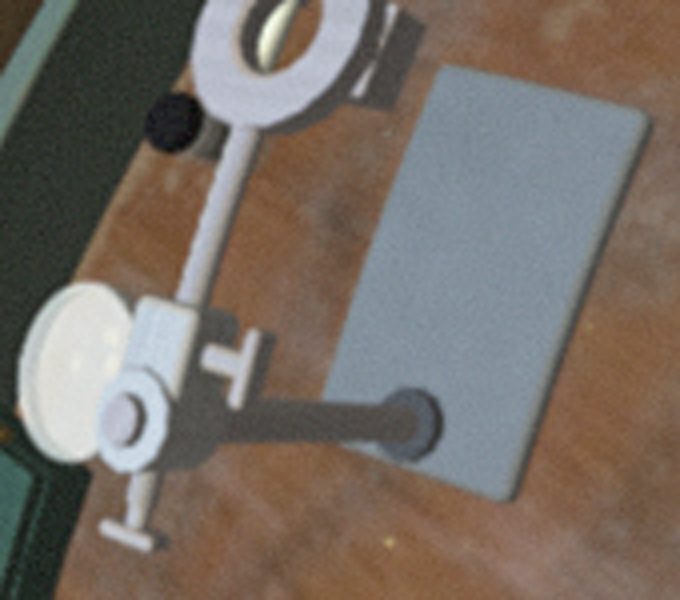

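```bash
python3 - <<'E'
from h import *
s=status.sense(); M=Rot.from_quat(s['orientation']).as_matrix()
W=lambda x,y:(260+(x+.5)/4.5-.5,145+(y+.5)/4.5-.5)
P={k:won(W(*v),.15,s) for k,v in dict(a=(194,108),b=(218,400),c=(317,100),d=(330,395),w1=(232,266),w2=(240,352),w3=(297,263),w4=(302,350)).items()}
for k in P: print(k,P[k].round(4))
ang=lambda p,q:np.degrees(np.arctan2(*(P[q]-P[p])[1::-1]))
for p,q in ('ab','cd',('w1','w2'),('w3','w4')): print(p,q,ang(p,q))
print('wedge',np.mean([P[k] for k in ('w1','w2','w3','w4')],0))
print('widths',np.linalg.norm(P['a']-P['c']),np.linalg.norm(P['b']-P['d']))
print('toolz',np.degrees(np.arctan2(M[1,2],M[0,2])))
for x,y in ((360,20),):pass
B=lambda x,y:(60+(x+.5)/4-.5,(y+.5)/4-.5)
print('post',won(B(122,417),.156,s),won(B(412,425),.012,s))
for p in ((440,68),(648,115),(505,500)): print('foot',won(B(*p),.012,s))
E
```

```text
a [0.4722 0.1968 0.15  ]
b [0.5108 0.2298 0.15  ]
c [0.4592 0.2121 0.15  ]
d [0.4986 0.2447 0.15  ]
w1 [0.49   0.2176 0.15  ]
w2 [0.5015 0.2276 0.15  ]
w3 [0.4831 0.226  0.15  ]
w4 [0.4949 0.2359 0.15  ]
a b 40.47453678533684
c d 39.637358403567134
w1 w2 41.298681252016
w3 w4 40.11307939019376
wedge [0.49237989 0.22676052 0.15      ]
widths 0.020066507586242812 0.0193226660633419
toolz 36.60204358241506
post [0.53042842 0.01282709 0.156     ] [0.53224224 0.01117483 0.012     ]
foot [ 0.43297549 -0.05309951  0.012     ]
foot [0.41196926 0.0213385  0.012     ]
foot [0.53410966 0.05312    0.012     ]
```

Request:
send_rows(commands=[[[0.01, 0.012, -0.3], [0, 0, 0.76]], [[0, 0, -0.4], [0, 0, 0]], [[0, 0, -0.4], [0, 0, 0]], [[0, 0, 0], [0, 0, 0]]])

```text
clock: 3.05
tcp_pos: [0.4889, 0.2245, 0.1702]
orientation: [-0.245, 0.666, 0.244, 0.661]
contact_force: [-1.1, -1.1, -0.1]
width: 0.996
```

```bash
python3 - <<'E'
from h import *
s=status.sense(); print(s['tcp_pos'],s['orientation'],s['qpos'].round(2))
a=vision.get_image('wrist');save(a,'w2')
b=vision.get_image('side')[200:330,270:430]
save(cv2.resize(b,None,fx=4,fy=4,interpolation=cv2.INTER_CUBIC),'sd3')
E
```

```text
[0.48892568 0.22448797 0.17015439] [-0.24478334  0.66588529  0.24440011  0.66101928] [ 0.43  0.25 -0.33  0.99 -0.   -0.28]
```

View pics/w2.png

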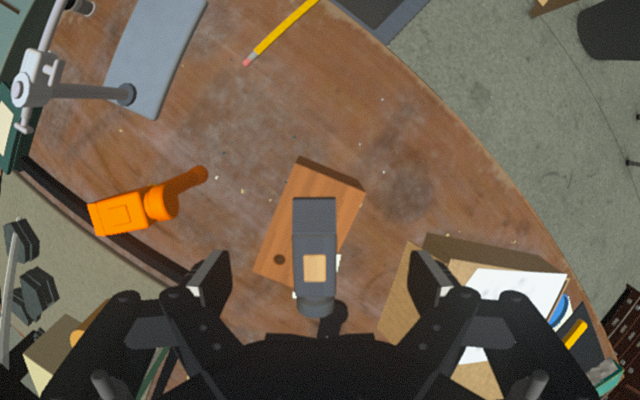

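View pics/sd3.png

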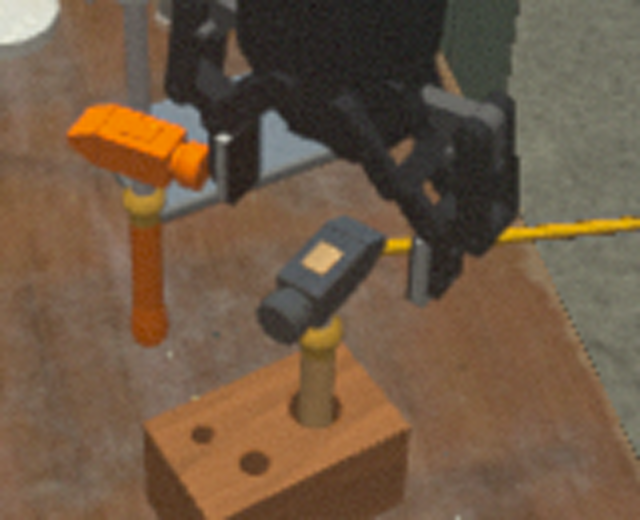

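```bash
python3 - <<'E'
from h import *
s=status.sense(); print(s['tcp_pos'],s['orientation'])
a=cv2.imread('pics/w2.png')
cv2.imwrite('pics/w2a.png',cv2.resize(a[180:330,180:450],None,fx=2.9,fy=2.9,interpolation=cv2.INTER_CUBIC))
s['tcp_pos']=np.array([0.48892568,0.22448797,0.17015439]);s['orientation']=np.array([-0.24478334,0.66588529,0.24440011,0.66101928])
print(won((315.5,268),.15,s), won((293,199),.15,s),won((335,199),.15,s))
E
```

```text
[0.49143355 0.22550564 0.17406897] [-0.24467937  0.66379342  0.24462873  0.66307396]
[0.49260381 0.22677833 0.15      ] [0.47224217 0.19587503 0.15      ] [0.45962342 0.21067875 0.15      ]
```

View pics/w2a.png

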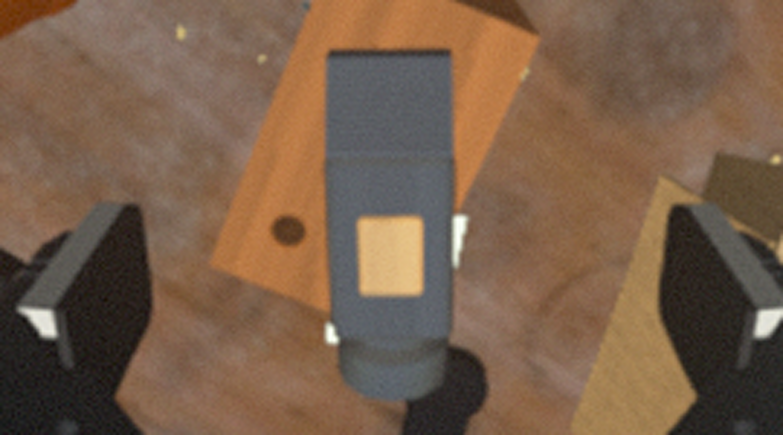

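Request:
send_rows(commands=[[[0.008, -0.01, -0.11], [0, 0, 0]], [[0, 0, -0.11], [0, 0, 0]], [[0, 0, 0], [0, 0, 0]], [[0, 0, 0], [0, 0, 0]]])

```text
clock: 3.55
tcp_pos: [0.4925, 0.2245, 0.1574]
orientation: [-0.245, 0.663, 0.245, 0.663]
contact_force: [0.2, -0.5, 0.0]
width: 0.999
```

Request:
send_rows(commands=[[[0, 0, 0], [0, 0, 0]], [[0, 0, 0], [0, 0, 0]], [[0, 0, 0], [0, 0, 0]], [[0, 0, 0], [0, 0, 0]], [[0, 0, 0], [0, 0, 0]]], hand=-1, force=25)

```text
clock: 4.05
tcp_pos: [0.4926, 0.2246, 0.1575]
orientation: [-0.245, 0.663, 0.245, 0.664]
contact_force: [0.3, -1.1, 1.7]
width: 0.251
```

Request:
send_rows(commands=[[[0, 0, 0], [0, 0, 0]], [[0, 0, 0], [0, 0, 0]], [[0, 0, 0], [0, 0, 0]]])

```text
clock: 4.35
tcp_pos: [0.4926, 0.2246, 0.1575]
orientation: [-0.245, 0.663, 0.245, 0.664]
contact_force: [-0.1, 0.3, 2.6]
width: 0.252
```

```bash
python3 - <<'E'
from h import *
s=status.sense(); print({k:np.round(s[k],3) for k in ('clock','tcp_pos','contact_force','moment','width')})
a=vision.get_image('wrist');save(a,'w3')
b=vision.get_image('side')[200:330,270:430]
save(cv2.resize(b,None,fx=4,fy=4,interpolation=cv2.INTER_CUBIC),'sd4')
E
```

```text
{'clock': np.float64(4.35), 'tcp_pos': array([0.493, 0.225, 0.157]), 'contact_force': array([-0.138,  0.283,  2.573]), 'moment': array([-0.052,  0.046, -0.002]), 'width': np.float64(0.252)}
```

View pics/w3.png

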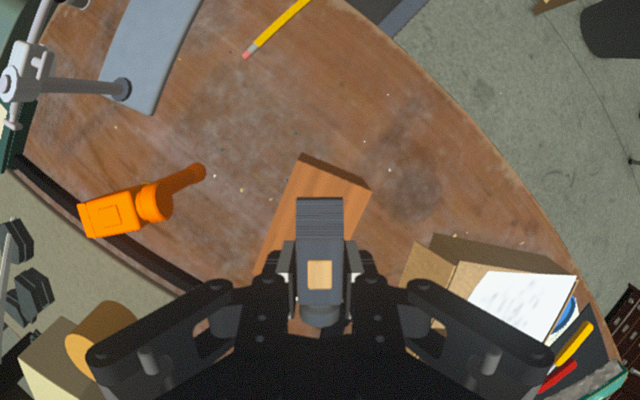

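View pics/sd4.png

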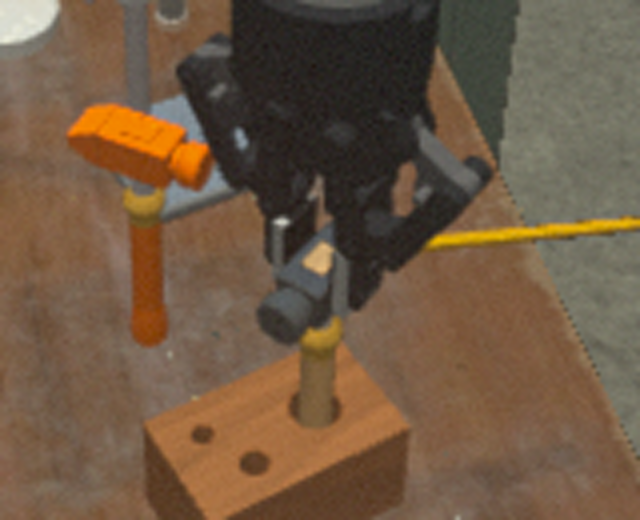

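```bash
cat >> h.py <<'E'
def proj(c,X):
    K,R,t=cam(c); q=K@(R@np.asarray(X)+t); return q[:2]/q[2]
E
python3 - <<'E'
from h import *
s=status.sense(); M=Rot.from_quat(s['orientation']).as_matrix()
for x in (.019,.022,.025,.028):
  for y in (-.0108,.0108,):
    for z in (-.011,.011):
      X=s['tcp_pos']+M@[x,y,z]; uv=proj('side',X); print(x,y,z,X.round(3),((uv-[270,200]+.5)*4-.5).round(0))
E
```

```text
0.019 -0.0108 -0.011 [0.491 0.209 0.139] [316. 253.]
0.019 -0.0108 0.011 [0.508 0.224 0.139] [285. 285.]
0.019 0.0108 -0.011 [0.477 0.226 0.139] [359. 277.]
0.019 0.0108 0.011 [0.494 0.24  0.139] [329. 309.]
0.022 -0.0108 -0.011 [0.491 0.209 0.136] [316. 258.]
0.022 -0.0108 0.011 [0.508 0.224 0.136] [285. 290.]
0.022 0.0108 -0.011 [0.477 0.226 0.136] [359. 282.]
0.022 0.0108 0.011 [0.494 0.24  0.136] [328. 314.]
0.025 -0.0108 -0.011 [0.491 0.209 0.133] [315. 263.]
0.025 -0.0108 0.011 [0.508 0.224 0.133] [285. 295.]
0.025 0.0108 -0.011 [0.477 0.226 0.133] [358. 287.]
0.025 0.0108 0.011 [0.494 0.24  0.133] [328. 319.]
0.028 -0.0108 -0.011 [0.491 0.209 0.13 ] [315. 268.]
0.028 -0.0108 0.011 [0.508 0.224 0.13 ] [285. 300.]
0.028 0.0108 -0.011 [0.477 0.226 0.13 ] [358. 292.]
0.028 0.0108 0.011 [0.494 0.24  0.13 ] [328. 324.]
```

Request:
send_rows(commands=[[[0, 0, 0], [0, 0, 0]], [[0, 0, 0], [0, 0, 0]], [[0, 0, 0.1], [0, 0, 0]], [[0, 0, 0.2], [0, 0, 0]], [[0, 0, 0.3], [0, 0, 0]]], force=80)

```text
clock: 4.95
tcp_pos: [0.4911, 0.2239, 0.2012]
orientation: [-0.245, 0.665, 0.245, 0.662]
contact_force: [0.3, 0.3, -1.6]
width: 0.236
```

Request:
send_rows(commands=[[[0, 0, 0.4], [0, 0, 0]], [[0, 0, 0.4], [0, 0, 0]], [[0, 0, 0.4], [0, 0, 0]], [[0, 0, 0.3], [0, 0, 0]], [[0, 0, 0.1], [0, 0, 0]]])

```text
clock: 5.45
tcp_pos: [0.493, 0.2248, 0.3245]
orientation: [-0.245, 0.663, 0.245, 0.664]
contact_force: [0.9, -0.2, -2.4]
width: 0.237
```

```bash
python3 - <<'E'
from h import *
s=status.sense(); print({k:np.round(s[k],3) for k in ('clock','tcp_pos','contact_force','moment','width','qpos')})
b=vision.get_image('side'); save(b,'sd5')
E
```

```text
{'clock': np.float64(5.45), 'tcp_pos': array([0.493, 0.225, 0.325]), 'contact_force': array([ 0.911, -0.236, -2.363]), 'moment': array([ 0.024,  0.008, -0.008]), 'width': np.float64(0.237), 'qpos': array([ 0.428,  0.183, -0.062,  1.324,  0.   , -0.279])}
```

View pics/sd5.png

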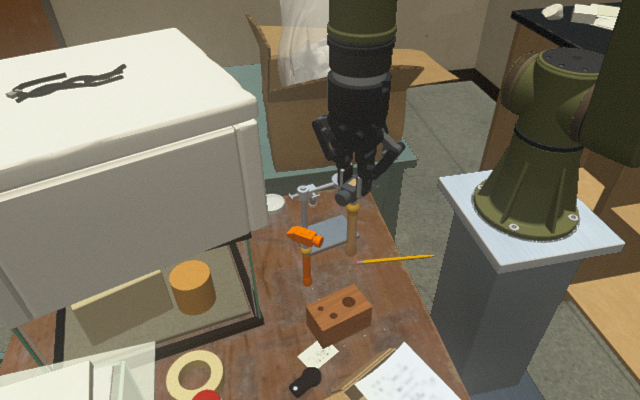

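Request:
send_rows(commands=[[[0.03, -0.3, 0], [0, 0, 0]], [[0.06, -0.55, 0], [0, 0, 0]], [[0.08, -0.6, 0], [0, 0, 0]], [[0.08, -0.6, 0], [0, 0, 0]], [[0.03, -0.36, 0], [0, 0, 0]]])

```text
clock: 6.0
tcp_pos: [0.5126, 0.041, 0.3204]
orientation: [-0.244, 0.665, 0.244, 0.663]
contact_force: [0.4, 0.3, -1.5]
width: 0.238
```

Request:
send_rows(commands=[[[0, 0, 0], [0, 0, 0]], [[0, 0, 0], [0, 0, 0]]])

```text
clock: 6.2
tcp_pos: [0.5128, 0.0435, 0.3209]
orientation: [-0.244, 0.664, 0.245, 0.663]
contact_force: [-0.6, 0.2, -2.3]
width: 0.234
```

```bash
python3 - <<'E'
from h import *
s=status.sense(); print(s['tcp_pos'],s['orientation'],s['qpos'].round(2))
save(vision.get_image('wrist'),'w4')
b=vision.get_image('side'); save(b,'sd6')
b=vision.get_image('scene'); save(b,'sc6')
E
```

```text
[0.51278269 0.0434535  0.32087739] [-0.2436872   0.66439682  0.24458201  0.66285221] [ 0.08  0.14 -0.13  1.31  0.   -0.62]
```

View pics/w4.png

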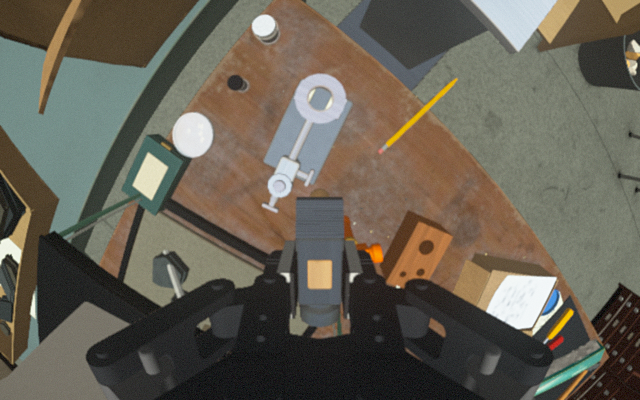

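View pics/sc6.png

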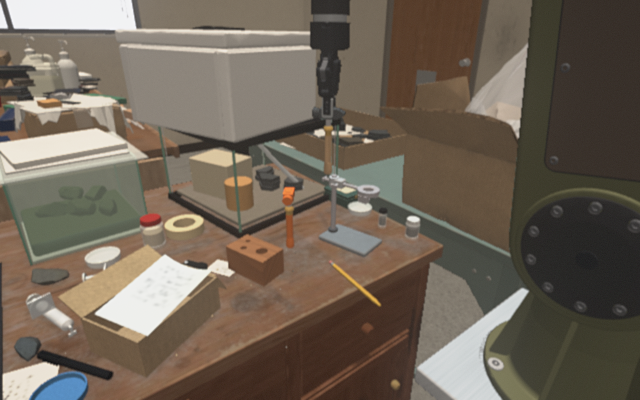

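```bash
python3 - <<'E'
import cv2
a=cv2.imread('pics/w4.png')
cv2.imwrite('pics/w4a.png',cv2.resize(a[60:215,250:370],None,fx=5,fy=5,interpolation=cv2.INTER_CUBIC)[:600])
E
```

```text
(no output)
```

View pics/w4a.png

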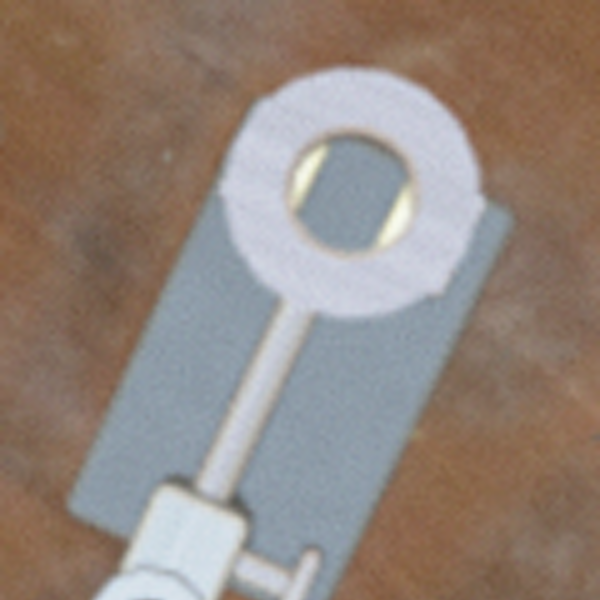

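```bash
python3 - <<'E'
from h import *
s=dict(tcp_pos=np.array([0.51278269,0.0434535,0.32087739]),orientation=np.array([-0.2436872,0.66439682,0.24458201,0.66285221]))
W=lambda x,y:(250+(x+.5)/5-.5,60+(y+.5)/5-.5)
for p in ((351.5,192),(222,192),(482,192),(352,67),(352,317),(351,193)): print(won(W(*p),.145,s).round(4))
print('wedge',won((319,273),s['tcp_pos'][2]-.0075,s))
# scene/side predicted pixel
for X in ([.445,-.0148,.145],): print(proj('scene',X),proj('side',X))
a=cv2.imread('pics/sc6.png')[100:230,290:450];b=cv2.imread('pics/sd6.png')[140:280,280:420]
cv2.imwrite('pics/sc6a.png',cv2.resize(a,None,fx=4.5,fy=4.5,interpolation=cv2.INTER_CUBIC));cv2.imwrite('pics/sd6a.png',cv2.resize(b,None,fx=4.2,fy=4.2,interpolation=cv2.INTER_CUBIC))
E
```

```text
[ 0.4443 -0.0121  0.145 ]
[ 0.4598 -0.0307  0.145 ]
[0.4282 0.0063 0.145 ]
[ 0.4259 -0.0276  0.145 ]
[0.4623 0.0034 0.145 ]
[ 0.4445 -0.0121  0.145 ]
wedge [0.5124087  0.0445723  0.31337739]
[367.87391668 188.5694508 ] [342.84251955 178.62802747]
```

View pics/sc6a.png

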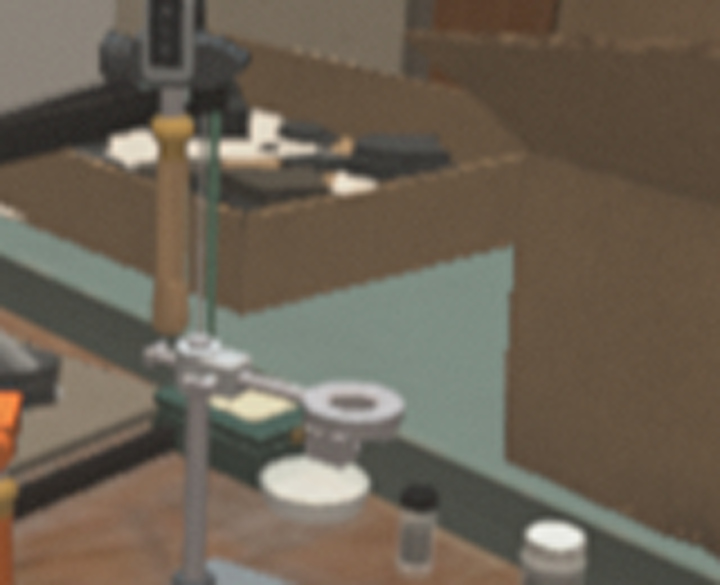

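View pics/sd6a.png

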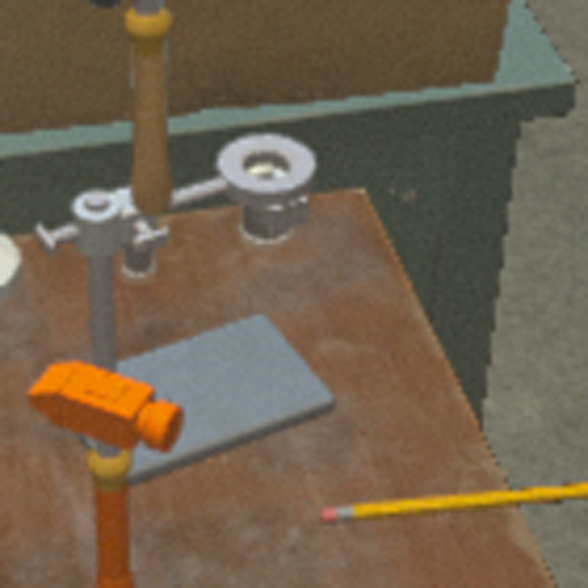

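```bash
python3 - <<'E'
from h import *
S=lambda x,y:(290+(x+.5)/4.5-.5,100+(y+.5)/4.5-.5)
D=lambda x,y:(280+(x+.5)/4.2-.5,140+(y+.5)/4.2-.5)
for n,a,b in (('ring',(354,403),(267,164)),('butt',(171,328),(152,209)),('ferrule',(173,133),(148,22)),('postcap',(198,344),(96,205))):
    X,e=tri(S(*a),D(*b)); print(n,X.round(4),np.round(e,2))
T=[.5128,.0435]
for z in (.174,.274): print(((proj('scene',[*T,z])-[290,100]+.5)*4.5-.5).round(),((proj('side',[*T,z])-[280,140]+.5)*4.2-.5).round())
print(onz('scene',S(354,403),.145),onz('side',D(267,164),.145))
E
```

```text
ring [ 0.4441 -0.0154  0.144 ] [0.14 0.11]
butt [0.5129 0.0434 0.1732] [0.48 0.4 ]
ferrule [0.5128 0.0429 0.2697] [0.33 0.28]
postcap [0.533  0.0091 0.1523] [0.02 0.02]
[170. 328.] [152. 206.]
[173. 123.] [148.  15.]
[ 0.44204595 -0.01317333  0.145     ] [ 0.44433711 -0.01451364  0.145     ]
```

Request:
send_rows(commands=[[[-0.2, -0.17, 0], [0, 0, 0]], [[-0.27, -0.22, 0], [0, 0, 0]], [[-0.27, -0.22, 0], [0, 0, 0]], [[-0.173, -0.151, 0], [0, 0, 0]], [[0, 0, -0.15], [0, 0, 0]]])

```text
clock: 6.85
tcp_pos: [0.4446, -0.0135, 0.3122]
orientation: [-0.245, 0.663, 0.244, 0.664]
contact_force: [1.3, 0.7, -1.4]
width: 0.243
```

Request:
send_rows(commands=[[[0, 0, -0.11], [0, 0, 0]], [[0, 0, 0], [0, 0, 0]], [[0, 0, 0], [0, 0, 0]]])

```text
clock: 7.15
tcp_pos: [0.4453, -0.0128, 0.3022]
orientation: [-0.245, 0.664, 0.245, 0.663]
contact_force: [-0.4, 0.5, -1.6]
width: 0.236
```

```bash
python3 - <<'E'
from h import *
s=status.sense(); print(s['tcp_pos'],s['orientation'],s['contact_force'])
b=vision.get_image('side')[110:250,290:400]; save(cv2.resize(b,None,fx=4.2,fy=4.2,interpolation=cv2.INTER_CUBIC),'sd7')
b=vision.get_image('scene')[110:230,320:430]; save(cv2.resize(b,None,fx=4.5,fy=4.5,interpolation=cv2.INTER_CUBIC),'sc7')
E
```

```text
[ 0.4452616  -0.01278886  0.30221661] [-0.24470124  0.66365536  0.24508275  0.66303643] [-0.382212    0.52691279 -1.58467485]
```

View pics/sd7.png

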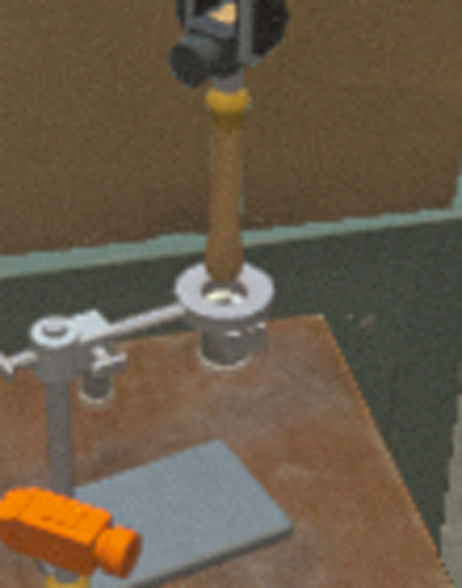

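View pics/sc7.png

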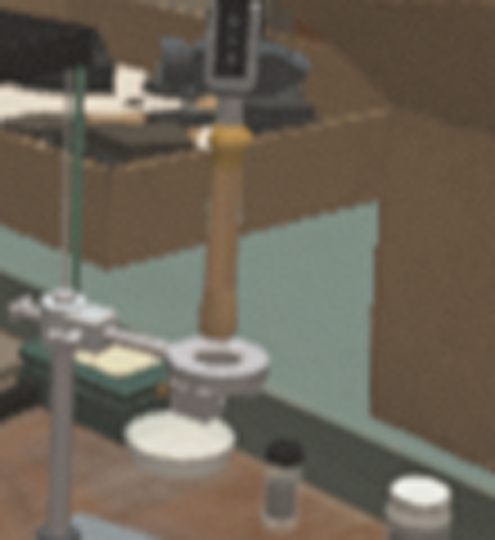

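Request:
send_rows(commands=[[[0, 0, -0.04], [0, 0, 0]], [[0, 0, -0.04], [0, 0, 0]], [[0, 0, -0.04], [0, 0, 0]], [[0, 0, -0.04], [0, 0, 0]], [[0, 0, 0], [0, 0, 0]]])

```text
clock: 7.75
tcp_pos: [0.4447, -0.0133, 0.2903]
orientation: [-0.245, 0.664, 0.245, 0.663]
contact_force: [-0.8, 0.6, -1.7]
width: 0.238
```

Request:
send_rows(commands=[[[0, 0, -0.03], [0, 0, 0]], [[0, 0, -0.03], [0, 0, 0]], [[0, 0, 0], [0, 0, 0]]])

```text
clock: 8.05
tcp_pos: [0.4448, -0.0133, 0.286]
orientation: [-0.245, 0.664, 0.245, 0.663]
contact_force: [-0.5, -0.4, -2.3]
width: 0.238
```

Request:
send_rows(commands=[[[0, 0, -0.03], [0, 0, 0]], [[0, 0, -0.03], [0, 0, 0]], [[0, 0, 0], [0, 0, 0]]])

```text
clock: 8.35
tcp_pos: [0.4448, -0.0133, 0.2814]
orientation: [-0.245, 0.664, 0.245, 0.663]
contact_force: [-1.1, 0.4, -2.3]
width: 0.239
```

Request:
send_rows(commands=[[[0, 0, -0.03], [0, 0, 0]], [[0, 0, -0.03], [0, 0, 0]], [[0, 0, 0], [0, 0, 0]]])

```text
clock: 8.65
tcp_pos: [0.445, -0.0133, 0.2771]
orientation: [-0.245, 0.663, 0.245, 0.663]
contact_force: [0.6, 0.4, -1.3]
width: 0.236
```

Request:
send_rows(commands=[[[0, 0, -0.03], [0, 0, 0]], [[0, 0, -0.03], [0, 0, 0]], [[0, 0, 0], [0, 0, 0]]])

```text
clock: 8.95
tcp_pos: [0.4451, -0.0133, 0.2726]
orientation: [-0.245, 0.663, 0.245, 0.663]
contact_force: [0.3, 0.2, -1.0]
width: 0.24
```

Request:
send_rows(commands=[[[0, 0, -0.03], [0, 0, 0]], [[0, 0, -0.03], [0, 0, 0]], [[0, 0, 0], [0, 0, 0]]])

```text
clock: 9.25
tcp_pos: [0.445, -0.0133, 0.268]
orientation: [-0.245, 0.664, 0.245, 0.663]
contact_force: [1.5, 0.4, -1.8]
width: 0.236
```

Request:
send_rows(commands=[[[0, 0, -0.04], [0, 0, 0]], [[0, 0, -0.04], [0, 0, 0]], [[0, 0, 0], [0, 0, 0]]])

```text
clock: 9.55
tcp_pos: [0.4449, -0.0133, 0.2617]
orientation: [-0.245, 0.664, 0.245, 0.663]
contact_force: [0.5, -0.1, -3.6]
width: 0.233
```

```bash
python3 - <<'E'
from h import *
s=status.sense(); print(s['tcp_pos'],s['contact_force'],s['moment'])
b=vision.get_image('side')[110:250,290:400]; save(cv2.resize(b,None,fx=4.2,fy=4.2,interpolation=cv2.INTER_CUBIC),'sd8')
b=vision.get_image('scene')[110:230,320:430]; save(cv2.resize(b,None,fx=4.5,fy=4.5,interpolation=cv2.INTER_CUBIC),'sc8')
E
```

```text
[ 0.44489975 -0.01332661  0.26166761] [ 0.51304921 -0.12998299 -3.60928863] [-0.12293156 -0.44690133  0.01026421]
```

View pics/sd8.png

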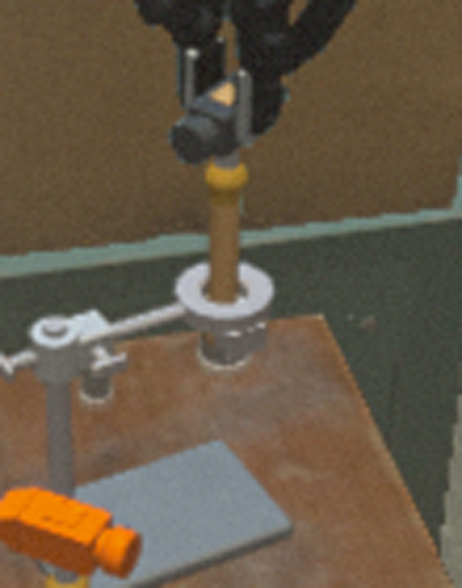

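View pics/sc8.png

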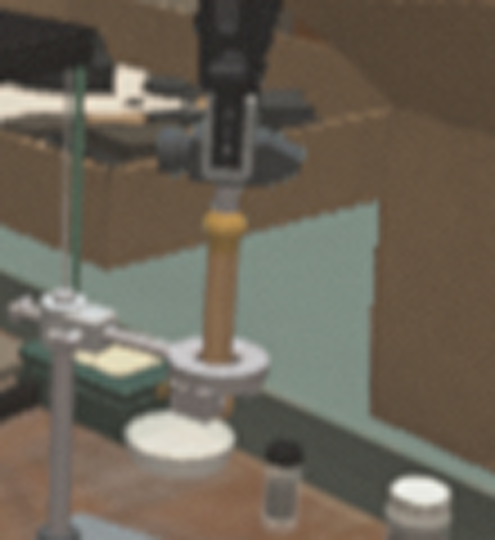

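```bash
python3 - <<'E'
from h import *
S=lambda x,y:(320+(x+.5)/4.5-.5,110+(y+.5)/4.5-.5)
D=lambda x,y:(290+(x+.5)/4.2-.5,110+(y+.5)/4.2-.5)
for n,a,b in (('sc7 ferr',(230,138),(228,101)),('sc8 ferr',(225,222),(226,177)),('ring',(218,360),(224.5,289))):
    X,e=tri(S(*a),D(*b)); print(n,X.round(4),np.round(e,2))
for f in('sc','sd'):
  a=cv2.imread('pics/%s7.png'%f);b=cv2.imread('pics/%s8.png'%f)
  cv2.imwrite('pics/%s78.png'%f,np.hstack([a[:400],b[:400]])[:, :800])
E
```

```text
sc7 ferr [ 0.4453 -0.0145  0.2513] [0.2  0.15]
sc8 ferr [ 0.4454 -0.0144  0.2111] [0.38 0.29]
ring [ 0.4443 -0.0156  0.1437] [0.56 0.42]
```

Request:
send_rows(commands=[[[0, 0, -0.07], [0, 0, 0]], [[0, 0, -0.07], [0, 0, 0]], [[0, 0, -0.07], [0, 0, 0]], [[0, 0, -0.07], [0, 0, 0]], [[0, 0, 0], [0, 0, 0]]])

```text
clock: 10.15
tcp_pos: [0.4443, -0.0132, 0.2403]
orientation: [-0.244, 0.664, 0.245, 0.663]
contact_force: [-0.6, 0.3, -1.3]
width: 0.235
```

Request:
send_rows(commands=[[[0, 0, -0.07], [0, 0, 0]], [[0, 0, -0.07], [0, 0, 0]], [[0, 0, -0.07], [0, 0, 0]], [[0, 0, -0.07], [0, 0, 0]], [[0, 0, 0], [0, 0, 0]]])

```text
clock: 10.65
tcp_pos: [0.4444, -0.0133, 0.2194]
orientation: [-0.244, 0.664, 0.245, 0.663]
contact_force: [0.0, -1.0, -1.3]
width: 0.238
```

```bash
python3 - <<'E'
from h import *
s=status.sense(); print(s['tcp_pos'],s['contact_force'],s['moment'],s['qpos'].round(2))
E
```

```text
[ 0.4444259  -0.01327513  0.21940217] [ 0.01761547 -0.99366066 -1.30978995] [-0.04949529  0.00695871 -0.00462113] [-0.03  0.04 -0.46  1.07 -0.   -0.74]
```

Request:
send_rows(commands=[[[0, 0, -0.04], [0, 0, 0]], [[0, 0, -0.04], [0, 0, 0]], [[0, 0, -0.04], [0, 0, 0]], [[0, 0, -0.04], [0, 0, 0]], [[0, 0, 0], [0, 0, 0]]])

```text
clock: 11.15
tcp_pos: [0.4447, -0.0133, 0.2078]
orientation: [-0.245, 0.664, 0.245, 0.663]
contact_force: [0.2, -0.6, -2.2]
width: 0.238
```

Request:
send_rows(commands=[[[0, 0, -0.04], [0, 0, 0]], [[0, 0, -0.04], [0, 0, 0]], [[0, 0, 0], [0, 0, 0]]])

```text
clock: 11.45
tcp_pos: [0.4447, -0.0133, 0.2018]
orientation: [-0.245, 0.664, 0.245, 0.663]
contact_force: [-0.2, -0.5, -2.6]
width: 0.236
```

Request:
send_rows(commands=[[[0, 0, -0.04], [0, 0, 0]], [[0, 0, -0.04], [0, 0, 0]], [[0, 0, 0], [0, 0, 0]]])

```text
clock: 11.75
tcp_pos: [0.4447, -0.0133, 0.1958]
orientation: [-0.245, 0.664, 0.245, 0.663]
contact_force: [-0.3, 1.3, -2.0]
width: 0.237
```

Request:
send_rows(commands=[[[0, 0, -0.03], [0, 0, 0]], [[0, 0, -0.02], [0, 0, 0]], [[0, 0, 0], [0, 0, 0]]])

```text
clock: 12.05
tcp_pos: [0.4449, -0.0133, 0.1923]
orientation: [-0.245, 0.664, 0.245, 0.663]
contact_force: [-0.7, -0.5, -2.0]
width: 0.235
```

Request:
send_rows(commands=[[[0, 0, -0.02], [0, 0, 0]], [[0, 0, 0], [0, 0, 0]]])

```text
clock: 12.25
tcp_pos: [0.4449, -0.0133, 0.1909]
orientation: [-0.245, 0.663, 0.245, 0.663]
contact_force: [0.1, 0.7, -1.3]
width: 0.236
```

Request:
send_rows(commands=[[[0, 0, -0.02], [0, 0, 0]], [[0, 0, 0], [0, 0, 0]]])

```text
clock: 12.45
tcp_pos: [0.4449, -0.0133, 0.1894]
orientation: [-0.245, 0.664, 0.245, 0.663]
contact_force: [-0.8, -0.1, -2.0]
width: 0.232
```

Request:
send_rows(commands=[[[0, 0, -0.02], [0, 0, 0]], [[0, 0, 0], [0, 0, 0]]])

```text
clock: 12.65
tcp_pos: [0.4451, -0.0134, 0.188]
orientation: [-0.245, 0.663, 0.245, 0.663]
contact_force: [0.2, -0.2, -0.8]
width: 0.232
```

Request:
send_rows(commands=[[[0, 0, -0.02], [0, 0, 0]], [[0, 0, 0], [0, 0, 0]]])

```text
clock: 12.85
tcp_pos: [0.4452, -0.0134, 0.1868]
orientation: [-0.245, 0.663, 0.244, 0.664]
contact_force: [-0.9, -0.7, 2.4]
width: 0.236
```

Request:
send_rows(commands=[[[0, 0, -0.02], [0, 0, 0]], [[0, 0, 0], [0, 0, 0]]])

```text
clock: 13.05
tcp_pos: [0.4451, -0.0133, 0.1851]
orientation: [-0.245, 0.663, 0.245, 0.664]
contact_force: [0.1, -0.1, 1.0]
width: 0.238
```

Request:
send_rows(commands=[[[0, 0, -0.02], [0, 0, 0]], [[0, 0, 0], [0, 0, 0]]])

```text
clock: 13.25
tcp_pos: [0.4452, -0.0133, 0.1836]
orientation: [-0.245, 0.663, 0.245, 0.664]
contact_force: [-1.3, -1.1, 3.0]
width: 0.236
```

Catch force is building on the ferrule (about 3–5 N net). I'll continue gently.

Request:
send_rows(commands=[[[0, 0, -0.02], [0, 0, 0]], [[0, 0, 0], [0, 0, 0]]])

```text
clock: 13.45
tcp_pos: [0.4451, -0.0133, 0.1818]
orientation: [-0.245, 0.663, 0.245, 0.664]
contact_force: [0.8, -1.2, 0.6]
width: 0.239
```

Request:
send_rows(commands=[[[0, 0, -0.02], [0, 0, 0]], [[0, 0, 0], [0, 0, 0]]])

```text
clock: 13.65
tcp_pos: [0.445, -0.0133, 0.18]
orientation: [-0.245, 0.664, 0.245, 0.663]
contact_force: [2.4, -1.1, -4.8]
width: 0.234
```

Request:
send_rows(commands=[[[0, 0, -0.02], [0, 0, 0]], [[0, 0, 0], [0, 0, 0]]])

```text
clock: 13.85
tcp_pos: [0.4447, -0.0133, 0.1785]
orientation: [-0.245, 0.664, 0.245, 0.663]
contact_force: [0.9, 0.4, -3.1]
width: 0.237
```

Request:
send_rows(commands=[[[0, 0, -0.02], [0, 0, 0]], [[0, 0, 0], [0, 0, 0]]])

```text
clock: 14.05
tcp_pos: [0.4445, -0.0133, 0.1772]
orientation: [-0.244, 0.664, 0.245, 0.663]
contact_force: [0.3, 0.0, -2.3]
width: 0.236
```

Request:
send_rows(commands=[[[0, 0, -0.01], [0, 0, 0]], [[0, 0, 0], [0, 0, 0]]])

```text
clock: 14.25
tcp_pos: [0.4446, -0.0132, 0.1766]
orientation: [-0.245, 0.664, 0.245, 0.663]
contact_force: [-1.2, -0.1, -2.7]
width: 0.236
```

```bash
python3 - <<'E'
from h import *
s=status.sense(); print(s['tcp_pos'],s['contact_force'],s['moment'])
b=vision.get_image('side')[140:230,300:390]; save(cv2.resize(b,None,fx=6,fy=6,interpolation=cv2.INTER_CUBIC),'sd9')
b=vision.get_image('scene')[140:220,320:420]; save(cv2.resize(b,None,fx=6,fy=6,interpolation=cv2.INTER_CUBIC),'sc9')
E
```

```text
[ 0.44463798 -0.01324414  0.17659633] [-1.18868133 -0.10084893 -2.71948854] [-0.17984343 -0.02063459 -0.02718313]
```

View pics/sd9.png

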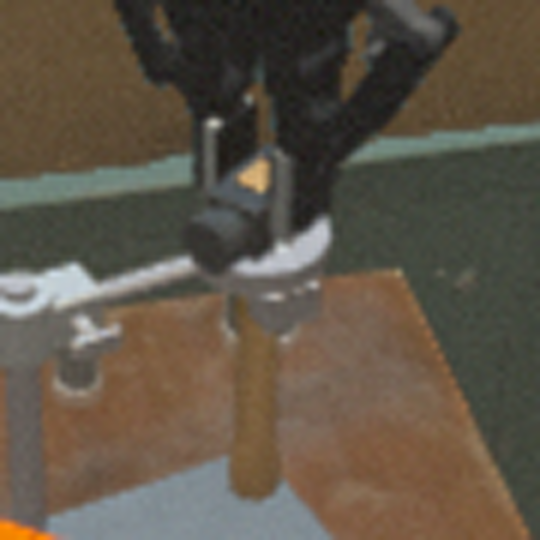

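View pics/sc9.png

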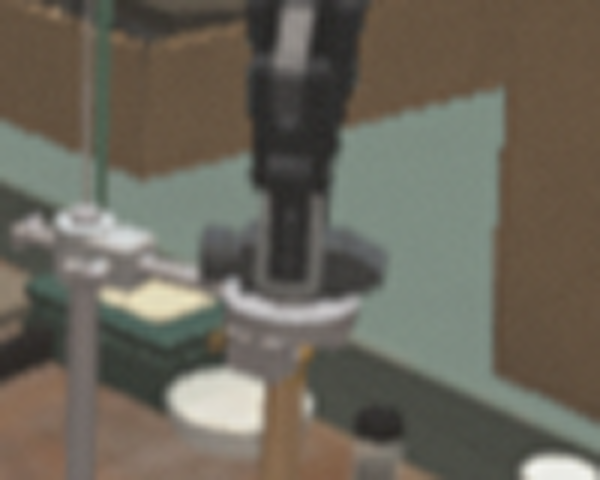

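Request:
send_rows(commands=[[[0, 0, -0.01], [0, 0, 0]], [[0, 0, 0], [0, 0, 0]]])

```text
clock: 14.55
tcp_pos: [0.4449, -0.0132, 0.176]
orientation: [-0.245, 0.663, 0.245, 0.663]
contact_force: [0.8, -0.8, -2.9]
width: 0.235
```

Request:
send_rows(commands=[[[0, 0, -0.01], [0, 0, 0]], [[0, 0, 0], [0, 0, 0]]])

```text
clock: 14.75
tcp_pos: [0.445, -0.0132, 0.1753]
orientation: [-0.245, 0.663, 0.245, 0.663]
contact_force: [0.8, -0.5, -1.4]
width: 0.237
```

Request:
send_rows(commands=[[[0, 0, -0.007], [0, 0, 0]], [[0, 0, 0], [0, 0, 0]]])

```text
clock: 14.95
tcp_pos: [0.445, -0.0133, 0.1747]
orientation: [-0.245, 0.663, 0.245, 0.663]
contact_force: [-0.4, 0.6, -2.0]
width: 0.234
```

Request:
send_rows(commands=[[[0, 0, -0.007], [0, 0, 0]], [[0, 0, 0], [0, 0, 0]]])

```text
clock: 15.15
tcp_pos: [0.445, -0.0133, 0.1744]
orientation: [-0.245, 0.663, 0.245, 0.663]
contact_force: [-0.9, -0.6, 0.3]
width: 0.237
```

Request:
send_rows(commands=[[[0, 0, -0.007], [0, 0, 0]], [[0, 0, 0], [0, 0, 0]]])

```text
clock: 15.35
tcp_pos: [0.445, -0.0133, 0.1741]
orientation: [-0.245, 0.663, 0.245, 0.664]
contact_force: [-3.9, -0.6, 3.7]
width: 0.238
```

Request:
send_rows(commands=[[[0, 0, -0.007], [0, 0, 0]], [[0, 0, 0], [0, 0, 0]]])

```text
clock: 15.55
tcp_pos: [0.445, -0.0133, 0.1738]
orientation: [-0.245, 0.663, 0.245, 0.664]
contact_force: [-3.9, -0.4, 7.9]
width: 0.238
```

Request:
send_rows(commands=[[[0, 0, 0.008], [0, 0, 0]], [[0, 0, 0], [0, 0, 0]], [[0, 0, 0], [0, 0, 0]]], force=20)

```text
clock: 15.85
tcp_pos: [0.445, -0.0133, 0.174]
orientation: [-0.245, 0.663, 0.245, 0.664]
contact_force: [-2.3, 0.1, 5.1]
width: 0.237
```

Request:
send_rows(commands=[[[0, 0, 0], [0, 0, 0]], [[0, 0, 0], [0, 0, 0]], [[0, 0, 0], [0, 0, 0]]], hand=-0.2)

```text
clock: 16.15
tcp_pos: [0.4451, -0.0133, 0.1736]
orientation: [-0.245, 0.663, 0.245, 0.663]
contact_force: [0.0, 0.2, 0.4]
width: 0.399
```

```bash
python3 - <<'E'
from h import *
s=status.sense(); print(s['tcp_pos'],s['contact_force'],s['width'])
a=vision.get_image('wrist');save(a,'w10')
b=vision.get_image('side')[140:230,300:390]; save(cv2.resize(b,None,fx=6,fy=6,interpolation=cv2.INTER_CUBIC),'sd10')
E
```

```text
[ 0.44509529 -0.0132812   0.17359466] [0.00291283 0.22003985 0.38793894] 0.39885806333259277
```

View pics/w10.png

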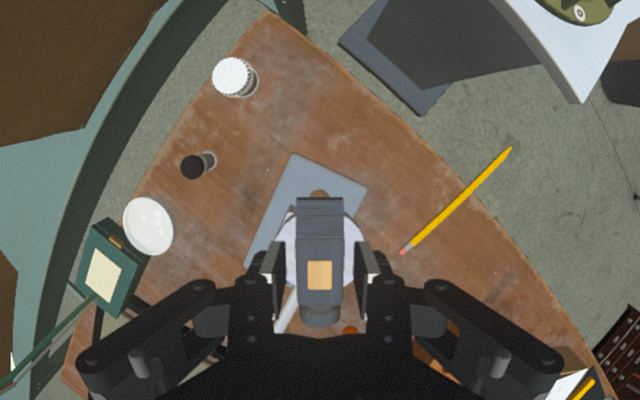

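View pics/sd10.png

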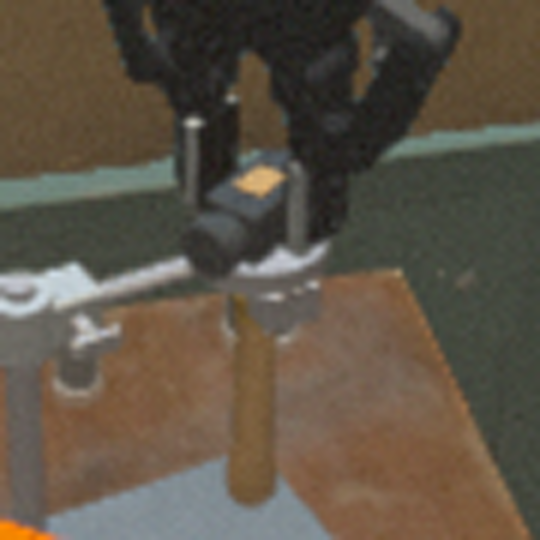

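Released: the pads are off both cheeks and the head is on the ring. I'll retreat straight up.

Request:
send_rows(commands=[[[0, 0, 0.1], [0, 0, 0]], [[0, 0, 0.2], [0, 0, 0]], [[0, 0, 0.4], [0, 0, 0]], [[0, 0, 0.4], [0, 0, 0]], [[0, 0, 0.3], [0, 0, 0]]])

```text
clock: 16.75
tcp_pos: [0.4454, -0.0133, 0.2812]
orientation: [-0.245, 0.663, 0.244, 0.664]
contact_force: [1.4, 0.4, -0.2]
width: 0.402
```

Request:
send_rows(commands=[[[0, 0, 0.2], [0, 0, 0]], [[0, 0, 0], [0, 0, 0]], [[0, 0, 0], [0, 0, 0]]])

```text
clock: 17.05
tcp_pos: [0.4451, -0.0133, 0.2938]
orientation: [-0.245, 0.663, 0.245, 0.664]
contact_force: [-0.3, 0.1, -0.8]
width: 0.404
```

```bash
python3 - <<'E'
from h import *
s=status.sense(); print(s['tcp_pos'],s['contact_force'],s['width'])
b=vision.get_image('side')[140:250,300:400]; save(cv2.resize(b,None,fx=5,fy=5,interpolation=cv2.INTER_CUBIC),'sd11')
b=vision.get_image('scene')[140:240,320:430]; save(cv2.resize(b,None,fx=5,fy=5,interpolation=cv2.INTER_CUBIC),'sc11')
E
```

```text
[ 0.44506135 -0.01328553  0.29376585] [-0.32386273  0.07830054 -0.77858181] 0.4037114571472521
```

View pics/sd11.png

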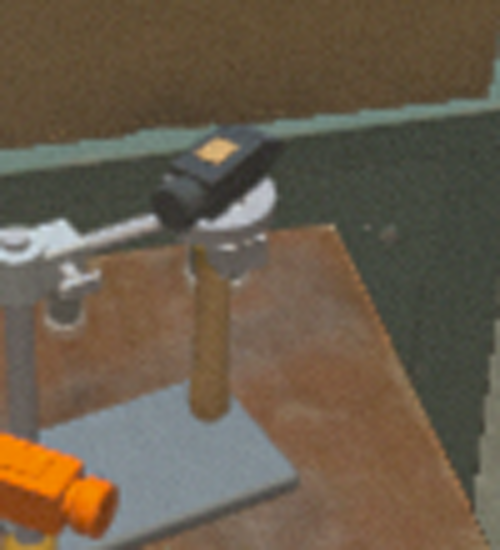

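View pics/sc11.png

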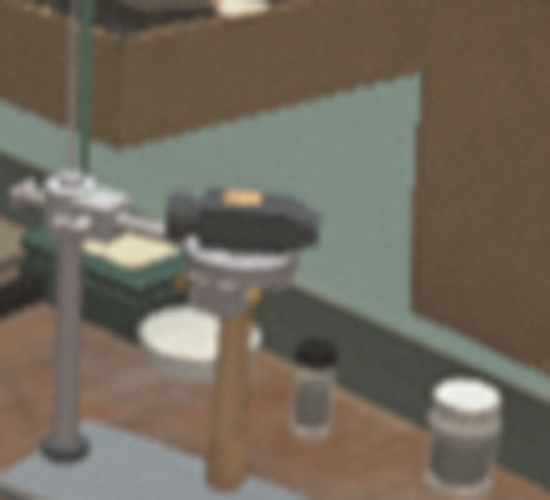

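```bash
python3 - <<'E'
from h import *
S=lambda x,y:(320+(x+.5)/5-.5,140+(y+.5)/5-.5)
D=lambda x,y:(300+(x+.5)/5-.5,140+(y+.5)/5-.5)
print(tri(S(244,197),D(218,151)), tri(S(226,484),D(210,410)))
print(manip.sign_off(), status.sense()['clock'])
E
```

```text
(array([ 0.44482771, -0.01446232,  0.16722621]), [np.float64(0.01441266591368255), np.float64(0.010909367051856474)]) (array([ 0.44525083, -0.01477718,  0.02709576]), [np.float64(0.09126791984780971), np.float64(0.06718282718844057)])
the job is handed in; nothing more can be done
the job is handed in; nothing more can be done
```

The hammer is back in its ring holder, released, and the job is handed in; sign-off reports no verdict. I lifted it from the block, lowered it handle first through the ring, and pressed it past the catch in steps of at most about 2 mm. I then set the head on the ring and backed the gripper away straight up.

**Last checks:**
- **Height:** the head top triangulated to z = 0.1672 m, against an expected 0.167 m when fully seated. The butt came out at 0.027 m, as expected.
- **Upright:** the head top and butt agree in plan to within about 1 mm, so the handle is near vertical.
- **Force:** the highest contact I read was about 10 N, as the head came up against the ring. The ferrule read only about 5 N at the catch, below the stated 8 to 15 N. Readings came only at the end of each call, so a short peak may have been missed.
- **Bystanders:** the jar, vial and petri dish stand undisturbed in the last pictures. I did not re-measure their positions.

**Disagreement:** the wrist camera and the two fixed cameras differed by about 2 to 4 mm on the hammer and the ring. I used a value in between and checked the alignment in pictures before inserting.

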